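# Line up the slide mailers in the loading tray and close the gate lever

## Task

Nudge the three white slide mailers on the loading tray into one straight row in its corner: long sides flush along the far rail, end to end with no gaps, the left one up against the end stop; slide them on the tray, do not lift them. Then, with the row closed up, push the gate lever at the right end of the rail through its quarter turn to its end stop, so that it bars the end of the row. Leave the tape roll, the vial and the little box where they are.

Things in the scene. Friction and masses are not known exactly. Their poses are not given: they have to be found in the camera images.
- tray: The loading tray: a grey plate fixed to the desk, 160 mm (its x) by 330 mm (its y), top face 8 mm above the desk. Origin: centre of its underside; x points to the far side (away from the robot), y to the left, z up. A dark steel rail runs along the far side and a dark steel end stop stands at the left end; their small screw heads are decoration.
- corner (a point): The inner corner of rail and end stop, on the plate, at (+45, +150) mm in the tray's frame, with the tray's axes. The rail's front face lies at its x = 0 and runs 235 mm to the right; the stop's right-hand face lies at its y = 0 and runs 55 mm toward the robot. Both stand 14 mm above the plate. A row belongs in this corner.
- gate (a joint): The gate lever at the right end of the rail, rad: 0 = open, pointing right (tray -y), set back behind the rail's line; 1.571 = closed at its end stop, pointing along tray -x toward the robot, across the row's right end. Starts within 0.22 of open, turns clockwise from above, stays where left, needs under 2 N at the grip. Closed, its left face lies at tray y = -104 mm, 2 mm clear of a tight row of three (252 mm).
- gate_pivot (a point): The lever's upright pivot axis, on the plate's top face, at (+60, -109) mm in the tray's frame.
- gate_grip (a point): Middle of the lever's white round grip sleeve, on its axis: 76 mm from the pivot axis, 20 mm above the desk. The sleeve is 16 mm thick and covers the lever from 52 to 100 mm from the pivot; nearer the pivot it is a steel bar 10 mm wide and 10 mm high, at the same height, with a round hub of 9 mm radius at the pivot.
- mailer_a_mid (a point): Centre of a white slide mailer (flat box, 32 mm wide along its x, 84 mm long along its y, 14 mm high, about 60 g), the left one of three alike at the start. It lies flat and loose on the tray, up to 25 degrees askew to the rail, in front of the rail. With its long side on the rail this point is at x = +29 mm in the tray's frame and 15 mm above the desk.
- mailer_b_mid (a point): Centre of a white slide mailer (flat box, 32 mm wide along its x, 84 mm long along its y, 14 mm high, about 60 g), the middle one of three alike at the start. It lies flat and loose on the tray, up to 25 degrees askew to the rail, in front of the rail. With its long side on the rail this point is at x = +29 mm in the tray's frame and 15 mm above the desk.
- mailer_c_mid (a point): Centre of a white slide mailer (flat box, 32 mm wide along its x, 84 mm long along its y, 14 mm high, about 60 g), the right one of three alike at the start. It lies flat and loose on the tray, up to 25 degrees askew to the rail, in front of the rail. With its long side on the rail this point is at x = +29 mm in the tray's frame and 15 mm above the desk.
- tape_roll: Bystander, loose, to be left alone: roll of tape, 104 mm across, 25 mm high. Origin: centre of its underside.
- vial: Bystander, loose, to be left alone: small glass vial with a white cap, 22 mm across, 52 mm high, standing. Origin: centre of its underside.
- coverslip_box: Bystander, loose, to be left alone: small white box, 29 x 29 x 17 mm. Origin: centre of its underside.
- mailer_a: The same slide mailer as mailer_a_mid; this point lies on its underside, 1 mm from the middle of its width (at x = -1 mm from it).
- mailer_b: The same slide mailer as mailer_b_mid; this point lies on its underside, 1 mm from the middle of its width (at x = -1 mm from it).
- mailer_c: The same slide mailer as mailer_c_mid; this point lies on its underside, 1 mm from the middle of its width (at x = -1 mm from it).

How it is judged:
On the way, in this order (a step that is already met when the one before it is completed fails the run):
1. the three mailers lie in a closed row along the rail and against the end stop, with the gate lever still open (x of mailer_a_mid in the frame of tray between 0.024 and 0.033 m and angle between the y axis of each of mailer_a_mid, mailer_b_mid, mailer_c_mid and the y axis of tray, either way round below 0.09 rad and height (world z) of each of mailer_a_mid, mailer_b_mid, mailer_c_mid below 0.02 m and x of mailer_b_mid in the frame of tray between 0.024 and 0.033 m and x of mailer_c_mid in the frame of tray between 0.024 and 0.033 m and horizontal distance between each of mailer_b_mid, mailer_c_mid and mailer_a_mid below 0.176 m and horizontal distance between mailer_c_mid and mailer_b_mid below 0.176 m and y of any of mailer_a_mid, mailer_b_mid, mailer_c_mid in the frame of tray above 0.103 m and value of joint gate below 1.2 rad), for 0.2 s.
2. the gate lever is pushed to its end stop (value of joint gate above 1.5 rad), for 0.2 s.
At the end, for the whole second after the job is handed in: All three mailers lie flat on the tray, at rest, long side within 3.5 mm of the rail and parallel to it within 0.06 rad; the gaps between them sum to less than 5 mm and the left one is within 5 mm of the end stop; the gate lever is within 0.07 rad of its closed end stop (x of mailer_a_mid in the frame of tray between 0.0255 and 0.033 m and angle between the y axis of each of mailer_a_mid, mailer_b_mid, mailer_c_mid and the y axis of tray, either way round below 0.06 rad and height (world z) of each of mailer_a_mid, mailer_b_mid, mailer_c_mid below 0.02 m and x of mailer_b_mid in the frame of tray between 0.0255 and 0.033 m and x of mailer_c_mid in the frame of tray between 0.0255 and 0.033 m and horizontal distance between each of mailer_b_mid, mailer_c_mid and mailer_a_mid below 0.173 m and horizontal distance between mailer_c_mid and mailer_b_mid below 0.173 m and y of any of mailer_a_mid, mailer_b_mid, mailer_c_mid in the frame of tray above 0.103 m and value of joint gate above 1.5 rad and linear speed of each of mailer_a, mailer_b, mailer_c below 0.01 m/s); the robot touches nothing.
It fails at once if a mailer is lifted more than 20 mm off the tray (height (world z) of any of mailer_a_mid, mailer_b_mid, mailer_c_mid above 0.035 m).
It fails at once if a bystander is moved by more than 15 mm (distance of any of tape_roll, vial, coverslip_box from where it was at the start of the episode above 0.015 m).
It also fails if it takes over 67 s, if anything falls off the work surface, if the arm or the gripper's body presses on something with over 40 N, if the wrist force passes 120 N, or if a joint passes its speed limit or range.

## Robot

A 7-joint arm with a two-finger parallel gripper is mounted at the origin on a cart in front of the work surface, level with it; the furniture and walls round the work are solid. World frame = base frame: x ahead of the robot, y to its left, z up, the work surface at z = 0. Lengths are in m, angles in rad, forces in N, time in s.
With the tool pointing down it reaches from about 0.4 to 0.9 m from the base axis. Payload 5.6 kg.
Tool frame: the origin (TCP) lies at the very end of the fingers, on their centre line; the grasp point (between the pads) lies 19 mm behind it (manip.grip_depth is the distance from the TCP to the grasp point, in m); z points along the fingers, y is the direction in which the jaws open and shut (so a half turn about z gives the same grasp; the last joint's range is limited). The gripper opens to 92 mm and grips with 3 to 60 N. Pads are 20 mm wide; open, the fingers measure 128 mm over their backs; the gripper's body (75 mm by 189 mm) begins 69 mm behind the grasp point.
Start: joints at [1.14, 0.468, -0.012, 1.603, 0.006, 1.071, -0.056], TCP at [0.246, -0.602, 0.215] pointing down, gripper open.
Joint ranges: [-2.53, 2.53], [-0.31, 2.02], [-1.57, 1.55], [0.28, 2.44], [-1.29, 4.43], [0.15, 1.84], [-2.92, 2.92]. Speed limits (rad/s): [2.57, 2.57, 3.14, 3.14, 3.14, 3.14, 3.14].

## Interface

Orientations are given as a 3x3 rotation matrix whose columns are the frame's x, y, z axes.
In Python, from bench import get_obs, optics, close_job, manip gives the robot as it stands. The module is installed in compiled form; this text tells all that it offers.
- The arm moves only by the shell command python3 -m handwheel 'ROWS' [OPENING]. ROWS is text: rows parted by semicolons, each of 6 numbers parted by spaces: the shift along the tool's x, y, z in m, then the turn, a rotation vector about the tool's x, y, z in rad. In form: dx dy dz rx ry rz; .... A call has exactly 8 rows; each row is the pose to reach, as a shift and turn from the pose commanded when the call began, along the tool's axes at that moment; what a row does not reach only later rows make up. A row lasts 1/12 s, in which the tool goes at most 41.7 mm and 7.16 degrees, less where a joint would pass 70% of its speed; a pose out of reach is approached as far as the arm can. A call with a gripper value outside its range is refused whole. OPENING is the finger opening in m, from 0 to 0.0919, set as the call begins (- or left out, the last holds). The fingers move at their own pace and stop on an object; the grip force is fixed at half the most. Time passes only in rows, so rows that repeat a pose let the fingers close, or fill a call up. It gives the time, the measured TCP pose, the force and the opening at its end, in the units of the state.
- get_obs(): the state, without advancing time (a new reading comes with each control period).
- optics.capture(name): name is "scene" or "side" or "wrist"; returns a dict with "pixels" (384x512x3 uint8, blue, green, red), "z_map" (384x512 float32, m along the optical axis (not along the pixel's ray), 0 where there is no reading), "fx", "fy", "cx", "cy" (pixels), "R" (3x3) and "t" (3): a world point X has camera coordinates R X + t. Camera axes: x right, y down, z forward; pixel columns grow to the right and rows downward; lengths in m; the calibration is good to about 2 mm. A picture is of the moment at which its call begins.
- close_job(): hands the job in, once; it reports no verdict.
The state is a dict: "time_s": time; "joint_pos": joint angles; "dq": joint speeds; "joint_torque": joint torques, N m; "ee_pos": TCP position; "eef_rot": TCP orientation; "wrist_force": force on the tool from outside, world axes, zero at the start; "wrist_torque": the same for the moment, N m; "opening": finger opening in m.
Only numpy, scipy, OpenCV 4.12 (cv2) and the standard library are available. Lean on these libraries where they do the work, as an engineer would, in place of code of your own. Each camera call takes 0.05 s, during which the arm holds its last target.

## Working session

There is one attempt and no reset: what is moved stays moved. The work goes in short steps, Python scripts to look and compute and a shell command to move; the robot and the scene stay as the last step left them, time stands still between calls to the robot, and variables do not carry over. Pictures are saved under pics/ and viewed, and the job is handed in when it is done.

```bash
mkdir -p pics; cat > h.py <<'E'
import numpy as np, cv2
from bench import get_obs, optics, close_job, manip
def cap(n,f):
    c=optics.capture(n); cv2.imwrite('pics/'+f,c['pixels']); np.savez('pics/'+f[:-4]+'.npz',**c); return c
def ray(c,u,v,h):
    R=np.array(c['R']);t=np.array(c['t'])
    d=R.T@np.array([(u-c['cx'])/c['fx'],(v-c['cy'])/c['fy'],1]); o=-R.T@t
    return o+d*(h-o[2])/d[2]
def proj(c,X):
    p=np.array(c['R'])@np.array(X)+c['t']; return p[0]/p[2]*c['fx']+c['cx'],p[1]/p[2]*c['fy']+c['cy']
E
python3 - <<'E'
from h import *
o=get_obs(); print({k:np.round(v,3) for k,v in o.items()}); print(manip.grip_depth)
for n in ['scene','side','wrist']:
    c=cap(n,n+'0.png'); print(n,c['fx'],c['cx'],c['cy'],np.round(c['R'],3).tolist(),np.round(-np.array(c['R']).T@c['t'],3))
E
```

```text
{'time_s': np.float64(0.0), 'joint_pos': array([ 1.14 ,  0.468, -0.012,  1.604,  0.006,  1.071, -0.056]), 'dq': array([ 0.001, -0.001, -0.001, -0.001,  0.001,  0.001, -0.   ]), 'joint_torque': array([ 1.0000e-03, -5.2057e+01, -1.2000e-02, -2.4376e+01, -5.7000e-02,
        1.7000e-02,  0.0000e+00]), 'ee_pos': array([ 0.246, -0.601,  0.214]), 'eef_rot': array([[ 0.926,  0.378, -0.001],
       [ 0.378, -0.926,  0.002],
       [-0.   , -0.002, -1.   ]]), 'wrist_force': array([-0.015, -0.244,  0.674]), 'wrist_torque': array([-0.009, -0.012,  0.03 ]), 'opening': np.float64(0.092)}
0.0187
scene 399.91067115731306 254.03025755885767 192.03469063065117 [[0.596, -0.803, -0.001], [-0.352, -0.26, -0.899], [0.722, 0.537, -0.437]] [-0.116 -0.424  0.474]
side 415.4309856199757 252.64724475293542 195.2448535386513 [[-0.463, -0.886, 0.014], [-0.54, 0.269, -0.798], [0.703, -0.377, -0.603]] [-0.108  0.472  0.627]
wrist 294.2098052452386 252.99301080425582 187.77175680978857 [[0.377, -0.926, -0.001], [-0.892, -0.364, 0.268], [-0.249, -0.1, -0.963]] [ 0.315 -0.573  0.384]
```

View pics/scene0.png

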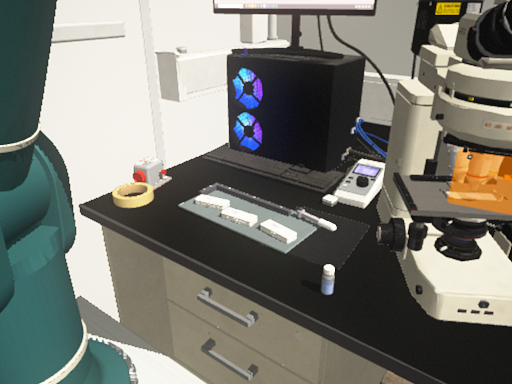

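View pics/side0.png

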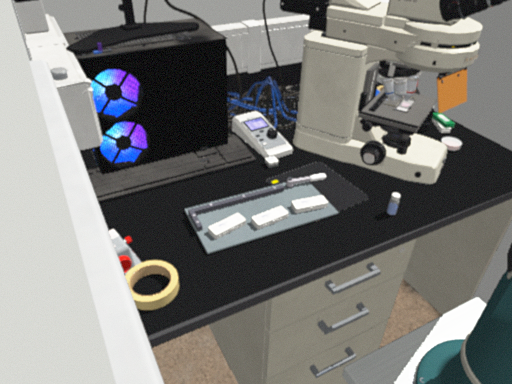

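View pics/wrist0.png

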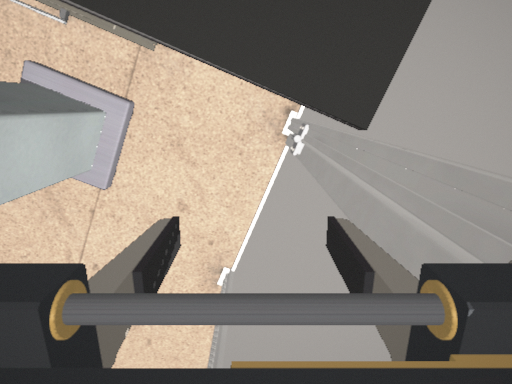

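The scene and side views both show the tray, with the mailers at about (212,203), (240,217) and (278,232) in the scene view. The lever grip is near (322,222). I'll enlarge both.

```bash
python3 - <<'E'
import cv2
a=cv2.imread('pics/scene0.png')[170:270,165:375]; cv2.imwrite('pics/s_z.png',cv2.resize(a,None,fx=3.8,fy=3.8,interpolation=cv2.INTER_CUBIC))
a=cv2.imread('pics/side0.png')[145:260,170:410]; cv2.imwrite('pics/d_z.png',cv2.resize(a,None,fx=3.3,fy=3.3,interpolation=cv2.INTER_CUBIC))
E
```

```text
(no output)
```

View pics/s_z.png

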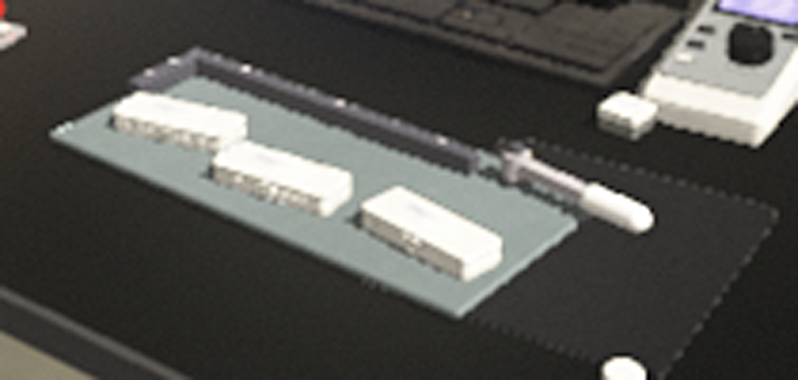

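View pics/d_z.png

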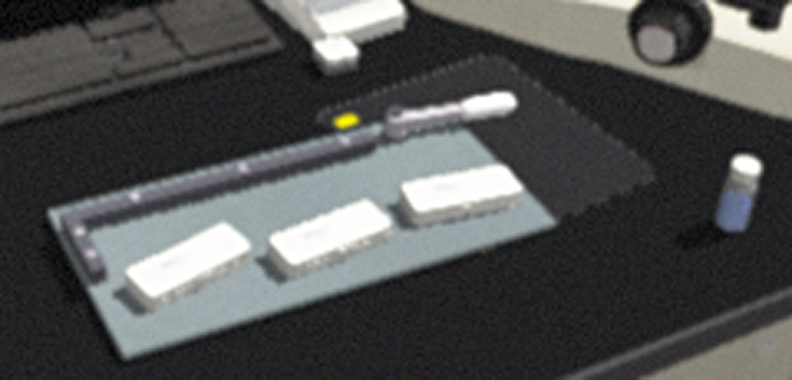

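```bash
cat > seg.py <<'E'
from h import *
def cloud(c):
    z=c['z_map'].astype(float); v,u=np.mgrid[:384,:512]
    P=np.stack([(u-c['cx'])/c['fx']*z,(v-c['cy'])/c['fy']*z,z],-1)
    return (P-c['t'])@np.array(c['R'])   # R^T(P-t)
E
python3 - <<'E'
from seg import *
for n,cs in [('scene',dict(NL=(50,131),NR=(460,317),FR=(578,222),FLrail=(197,50),stopnear=(135,80))),('side',dict(NL=(125,357),NR=(556,222),FR=(490,150),FL=(48,212)))]:
    f,(x0,y0)={'scene':(3.8,(165,170)),'side':(3.3,(170,145))}[n]
    c=np.load(f'pics/{n}0.npz')
    for k,(u,v) in cs.items():
        uu,vv=u/f+x0,v/f+y0
        print(n,k,np.round(ray(c,uu,vv,.022 if k in('FLrail','stopnear') else .008),4))
    W=cloud(c); img=c['pixels'].astype(int); z=c['z_map']
    roi=(W[...,0]>.4)&(W[...,0]<.85)&(abs(W[...,1])<.45)&(W[...,2]<.06)&(z>0)
    print(np.percentile(W[roi][:,2],[1,10,50,90,99]))
    white=roi&(img.min(-1)>170)&(W[...,2]>.006)
    nl,l,st,ce=cv2.connectedComponentsWithStats(white.astype(np.uint8),connectivity=4)
    for i in range(1,nl):
        if st[i,4]<25: continue
        p=W[l==i]; print(i,st[i],ce[i].round(1),'z',np.percentile(p[:,2],[5,50,95]).round(4))
        t=p[p[:,2]>np.percentile(p[:,2],95)-.005]
        r=cv2.minAreaRect((t[:,:2]*1000).astype(np.float32)); print('   ',np.round(r[0],1),np.round(r[1],1),round(r[2],1),t.mean(0).round(4))
E
```

```text
scene NL [0.4818 0.2573 0.008 ]
scene NR [ 0.4625 -0.0744  0.008 ]
scene FR [ 0.5863 -0.0779  0.008 ]
scene FLrail [0.6131 0.2435 0.022 ]
scene stopnear [0.5509 0.245  0.022 ]
[-0.37798892 -0.00271223  0.00189004  0.05530864  0.05781237]
1 [135 160  29  25 294] [153.1 172. ] z [0.011  0.0408 0.0591]
    [536.6 418.2] [38.2 76.4] 67.7 [0.5353 0.4185 0.0575]
2 [323 174  56  33 766] [354.8 191.7] z [0.0138 0.0242 0.036 ]
    [819.3 -73.6] [61.5 86.7] 0.8 [ 0.8259 -0.0788  0.0346]
12 [194 194  64  33 667] [228.  208.8] z [0.0072 0.0207 0.0227]
    [523.9 137.4] [184.4  53.3] 80.7 [0.5214 0.1314 0.0211]
18 [298 210  39  21 153] [320.3 220.5] z [0.0208 0.0244 0.0275]
    [598.2 -68.7] [102.6  13.4] 81.0 [ 0.597  -0.0747  0.0251]
19 [403 217  10  15  62] [407.2 222.2] z [0.0556 0.0566 0.0583]
    [ 638.8 -256.4] [55.2 17.3] 24.8 [ 0.6451 -0.2515  0.0568]
20 [260 219  37  25 400] [280.  229.9] z [0.0069 0.021  0.0227]
    [515.1 -20.2] [84.3 34.8] 82.0 [ 0.5141 -0.0226  0.0212]
24 [ 412  232  100   92 5386] [468.2 280.4] z [0.017  0.0562 0.0577]
    [ 574.4 -370.7] [202.8 166.3] 30.1 [ 0.544
[... 662 characters left out ...]
 0.056  0.0578]
    [ 647.8 -242.6] [57.  35.4] 39.2 [ 0.6438 -0.2453  0.0559]
14 [289 174  37   8 119] [310.4 177.4] z [0.0203 0.0242 0.027 ]
    [599.5 -63.9] [101.9  14.3] 79.4 [ 0.598  -0.0698  0.0248]
18 [392 193   8   5  32] [395.7 195. ] z [0.0486 0.0506 0.0522]
    [ 417.9 -187.3] [17.  15.5] 14.0 [ 0.4174 -0.1863  0.0507]
20 [292 195  37  15 340] [309.1 201.8] z [0.0077 0.0212 0.0232]
    [515.9 -15.7] [83.4 34.8] 78.8 [ 0.5153 -0.0146  0.0213]
22 [251 205  38  21 411] [270.1 215. ] z [0.0071 0.0212 0.0233]
    [515.7  92.6] [34.9 83.8] 3.2 [0.5146 0.0937 0.0214]
24 [208 212  39  24 454] [226.7 223.6] z [0.0074 0.0213 0.0232]
    [533.3 192.7] [34.7 84.6] 10.5 [0.5317 0.1934 0.0215]
```

```bash
cat > fit.py <<'E'
from seg import *
def tray(c):
    W=cloud(c); img=c['pixels'].astype(int); b,g,r=[img[...,i] for i in range(3)]; z=c['z_map']
    roi=(W[...,0]>.4)&(W[...,0]<.68)&(W[...,1]>-.12)&(W[...,1]<.3)&(z>0)
    pl=roi&(g>70)&(g-r>12)&(abs(W[...,2]-.008)<.003)
    return W[pl],pl,W,img,roi
def fit(n,fn):
    c=np.load(fn); P,pl,W,img,roi=tray(c)
    # near edge: per y bin min x ; left edge: per x bin max y ; right: min y
    xy=P[:,:2]
    yaw=-.045
    for _ in range(3):
        R=np.array([[np.cos(yaw),-np.sin(yaw)],[np.sin(yaw),np.cos(yaw)]]); q=xy@R
        def edge(a,b,sgn,lo,hi,s=.008):
            pts=[]
            for t in np.arange(lo,hi,s):
                m=(q[:,b]>=t)&(q[:,b]<t+s)
                if m.sum()>3: pts.append((t+s/2,sgn*np.percentile(sgn*q[m,a],98)))
            pts=np.array(pts); k=np.polyfit(pts[:,0],pts[:,1],1); res=abs(np.polyval(k,pts[:,0])-pts[:,1]); m=res<2*np.median(res)+5e-4
            return np.polyfit(pts[m,0],pts[m,1],1),m.sum()
        ylo,yhi=np.percentile(q[:,1],[3,97]); xlo,xhi=np.percentile(q[:,0],[5,95])
        N=edge(0,1,-1,ylo,yhi); L=edge(1,0,1,xlo,xlo+.09); Rr=edge(1,0,-1,xlo,xhi-.02)
        yaw=yaw-N[0][0]
    # near corner
    ym=(np.polyval(L[0],xlo+.04)+np.polyval(Rr[0],xlo+.04))/2
    xn=np.polyval(N[0],ym)
    ctr=R@np.array([xn+.08,ym])
    print(n,'yaw',round(yaw,4),'ctr',ctr.round(4),'len',round(np.polyval(L[0],xlo+.04)-np.polyval(Rr[0],xlo+.04),4),'slopes',L[0][0],Rr[0][0],N[1],L[1],Rr[1])
    return ctr,yaw
if __name__=='__main__':
    out=[]
    for n in ['scene','side']:
        c=np.load(f'pics/{n}0.npz'); ctr,yaw=fit(n,f'pics/{n}0.npz'); R=np.array([[np.cos(yaw),-np.sin(yaw)],[np.sin(yaw),np.cos(yaw)]])
        W=cloud(c); img=c['pixels'].astype(int)
        q=(W[...,:2]-ctr)@R; qa=q
        # rail front edge check: dark points 18-26mm high
        rl=(W[...,2]>.0195)&(W[...,2]<.025)&(q[...,0]>.03)&(q[...,0]<.08)&(q[...,1]>-.08)&(q[...,1]<.15)&(img.max(-1)<140)
        print('rail top x range',np.percentile(q[rl][:,0],[3,50,97]).round(4),rl.sum())
        wh=(img.min(-1)>170)&(W[...,2]>.0185)&(W[...,2]<.03)&(abs(q[...,0])<.1)&(q[...,1]>-.25)&(q[...,1]<.17)
        nl,l,st,ce=cv2.connectedComponentsWithStats(wh.astype(np.uint8),connectivity=4)
        for i in range(1,nl):
            if st[i,4]<40: continue
            r=cv2.minAreaRect((q[l==i]*1000).astype(np.float32)); bp=cv2.boxPoints(r)
            e=sorted([(np.linalg.norm(bp[j]-bp[(j+1)%4]),j) for j in range(4)])[-1][1]; d=bp[(e+1)%4]-bp[e]; d*=np.sign(d[1])
            print('  tray-frame ctr',np.round(r[0],1),np.round(r[1],1),'skew deg',round(np.degrees(np.arctan2(-d[0],d[1])),1))
        bx=(img.min(-1)>150)&(W[...,2]>.012)&(W[...,2]<.021)&(q[...,0]>.1)&(q[...,0]<.26)&(q[...,1]<-.05)&(q[...,1]>-.2)
        print('box',np.median(q[bx],0),bx.sum())
E
python3 fit.py
```

```text
Traceback (most recent call last):
  File "fit.py", line 33, in <module>
    c=np.load(f'pics/{n}0.npz'); ctr,yaw=fit(n,f'pics/{n}0.npz'); R=np.array([[np.cos(yaw),-np.sin(yaw)],[np.sin(yaw),np.cos(yaw)]])
                                         ~~~^^^^^^^^^^^^^^^^^^^^
  File "fit.py", line 22, in fit
    N=edge(0,1,-1,ylo,yhi); L=edge(1,0,1,xlo,xlo+.09); Rr=edge(1,0,-1,xlo,xhi-.02)
  File "fit.py", line 19, in edge
    pts=np.array(pts); k=np.polyfit(pts[:,0],pts[:,1],1); res=abs(np.polyval(k,pts[:,0])-pts[:,1]); m=res<2*np.median(res)+5e-4
                                    ~~~^^^^^
IndexError: too many indices for array: array is 1-dimensional, but 2 were indexed
```

```bash
python3 - <<'E'
from fit import *
for n in ['scene','side']:
    c=np.load(f'pics/{n}0.npz'); P,pl,W,img,roi=tray(c); print(len(P),np.percentile(P,[1,50,99],axis=0).round(3).tolist())
    for X in [(.48,.05,.008),(.5,.24,.008),(.54,.0,.008)]:
        u,v=map(int,proj(c,X)); print(u,v,img[v,u],W[v,u].round(3))
E
```

```text
3 [[0.498, 0.012, 0.006], [0.551, 0.06, 0.007], [0.623, 0.252, 0.007]]
242 230 [158 165 156] [0.482 0.054 0.007]
188 203 [163 168 161] [0.504 0.245 0.007]
276 226 [238 239 241] [ 0.521 -0.011  0.022]
1371 [[0.474, -0.064, 0.005], [0.557, 0.106, 0.007], [0.61, 0.255, 0.01]]
293 223 [168 166 154] [0.481 0.051 0.007]
213 243 [174 171 160] [0.502 0.239 0.008]
297 202 [250 252 252] [0.529 0.011 0.021]
```

```bash
sed -i 's/(g>70)&(g-r>12)/(g>100)\&(g-r>3)\&(img.max(-1)<215)/' fit.py; python3 fit.py
```

```text
scene yaw -0.0476 ctr [0.5539 0.0733] len 0.2919 slopes -1.2975029241770675 0.0005044403728108675 38 8 13
rail top x range [0.0426 0.0478 0.055 ] 183
  tray-frame ctr [-27.8 112.9] [34.8 84.4] skew deg 13.7
  tray-frame ctr [-40.1  13.7] [36.5 84.1] skew deg 5.7
  tray-frame ctr [  50.6 -140.3] [103.8  13.7] skew deg -7.0
  tray-frame ctr [-33.8 -95.2] [84.5 34.5] skew deg -6.3
box [ 0.20471259 -0.13103273] 262
side yaw -0.0425 ctr [0.5556 0.0941] len 0.3149 slopes -0.18725433870587035 0.005205826765189984 38 12 10
rail top x range [0.0419 0.0475 0.0532] 249
  tray-frame ctr [  51.1 -156.5] [102.7  15.5] skew deg -8.2
  tray-frame ctr [ -35.  -111.4] [83.4 34.8] skew deg -8.8
  tray-frame ctr [-38.8  -3. ] [34.2 84.1] skew deg 7.2
  tray-frame ctr [-26.5  97.5] [34.7 84.6] skew deg 13.0
box [ 0.20448681 -0.13259002] 240
```

```bash
cat > mv.py <<'E'
# usage: mv.py xt yt z [yawdeg rel. tray] : shift/turn in tool axes from present measured pose
import sys; from h import *
from scipy.spatial.transform import Rotation as Ro
C=np.array([.5545,.0915]); YAW=-.045
def T2W(x,y): c,s=np.cos(YAW),np.sin(YAW); return C+np.array([c*x-s*y,s*x+c*y])
def W2T(p): c,s=np.cos(YAW),np.sin(YAW); d=np.array(p[:2])-C; return np.array([c*d[0]+s*d[1],-s*d[0]+c*d[1]])
if __name__=='__main__':
    x,y,z=map(float,sys.argv[1:4]); a=np.radians(float(sys.argv[4])) if len(sys.argv)>4 else 0
    o=get_obs(); R=np.array(o['eef_rot']); p=np.array(o['ee_pos'])
    d=np.r_[T2W(x/1000,y/1000),z/1000]-p
    Rt=Ro.from_euler('z',YAW+a).as_matrix()@np.diag([1,-1,-1])
    print('shift',(R.T@d).round(4),'turn',Ro.from_matrix(R.T@Rt).as_rotvec().round(4),'now tray',(W2T(p)*1000).round(1),p[2].round(4))
E
python3 mv.py -75 96 120
python3 - <<'E'
from seg import *
for n in ['scene','side']:
    W=cloud(np.load(f'pics/{n}0.npz')).reshape(-1,3)
    for y in np.arange(-.7,.4,.1):
        m=(W[:,1]>y)&(W[:,1]<y+.1)&(W[:,2]>.08)&(W[:,2]<.5)&(W[:,0]>.3)
        if m.sum()>5: print(n,y.round(1),m.sum(),np.percentile(W[m][:,0],[0,1,5]).round(3))
E
```

```text
shift [ 0.5201 -0.6431  0.0947] turn [-1.300e-03  4.000e-04  4.327e-01] now tray [-277.4 -706.1] 0.2139
scene -0.5 772 [0.489 0.492 0.494]
scene -0.4 13940 [0.452 0.463 0.476]
scene -0.3 9301 [0.488 0.499 0.519]
scene -0.2 2349 [0.678 0.681 0.687]
scene -0.1 2061 [0.99  0.996 1.033]
scene -0.0 8681 [0.842 0.845 0.846]
scene 0.1 4820 [0.841 0.843 0.845]
scene 0.2 4056 [0.841 0.843 0.845]
scene 0.3 4833 [0.64  0.65  0.665]
side -0.7 10 [0.84  0.841 0.841]
side -0.6 14 [0.984 0.984 0.984]
side -0.5 877 [0.48  0.482 0.494]
side -0.4 7668 [0.444 0.463 0.481]
side -0.3 11230 [0.49  0.51  0.525]
side -0.2 7540 [0.663 0.676 0.685]
side -0.1 1022 [0.991 0.998 1.038]
side -0.0 2913 [0.842 0.845 0.846]
side 0.1 5013 [0.842 0.845 0.846]
side 0.2 6139 [0.841 0.844 0.846]
side 0.3 5910 [0.643 0.656 0.845]
```

```bash
python3 -m handwheel '0.027 -0.031 0 0 0 0; 0.054 -0.062 0 0 0 0; 0.081 -0.093 0 0 0 0; 0.108 -0.124 0 0 0 0; 0.135 -0.155 0 0 0 0; 0.162 -0.186 0 0 0 0; 0.189 -0.217 0 0 0 0; 0.216 -0.248 0 0 0 0' 0.040; python3 mv.py -75 96 120
```

```text
time_s: 0.82
ee_pos: [0.352, -0.2885, 0.2146]
eef_rot: [[0.926, 0.378, -0.0], [0.378, -0.926, -0.0], [-0.0, 0.0, -1.0]]
wrist_force: [1.2, -1.4, 0.3]
opening: 0.0412
shift [ 0.3032 -0.394   0.0944] turn [3.000e-04 1.000e-04 4.325e-01] now tray [-185.2 -388.8] 0.2146
```

```bash
python3 -m handwheel '0.025 -0.032 0 0 0 0.054; 0.050 -0.064 0 0 0 0.108; 0.075 -0.096 0 0 0 0.162; 0.100 -0.128 0.01 0 0 0.216; 0.125 -0.160 0.02 0 0 0.270; 0.150 -0.192 0.03 0 0 0.324; 0.175 -0.224 0.04 0 0 0.378; 0.200 -0.256 0.05 0 0 0.4325'; python3 mv.py -75 96 60
```

```text
time_s: 1.48
ee_pos: [0.4402, 0.0232, 0.1645]
eef_rot: [[0.999, -0.048, 0.001], [-0.048, -0.999, -0.0], [0.001, 0.0, -1.0]]
wrist_force: [1.2, -0.3, 0.1]
opening: 0.0396
shift [ 0.0356 -0.1695  0.1045] turn [ 0.0002 -0.0006 -0.0029] now tray [-111.1  -73.4] 0.1645
```

```bash
python3 -m handwheel '0.010 -0.034 0.010 0 0 -0.003; 0.020 -0.068 0.020 0 0 -0.003; 0.032 -0.102 0.035 0 0 -0.003; 0.032 -0.136 0.055 0 0 -0.003; 0.032 -0.1695 0.080 0 0 -0.003; 0.032 -0.1695 0.110 0 0 -0.003; 0.032 -0.1695 0.140 0 0 -0.003; 0.032 -0.1695 0.151 0 0 -0.003'; python3 - <<'E'
from h import *
cap('side','side1.png'); cap('scene','scene1.png')
E
python3 mv.py -75 96 13
```

```text
time_s: 2.15
ee_pos: [0.477, 0.1889, 0.0101]
eef_rot: [[0.999, -0.04, -0.006], [-0.04, -0.999, -0.002], [-0.006, 0.002, -1.0]]
wrist_force: [-0.8, -0.5, -0.5]
opening: 0.0403
shift [ 0.0058 -0.0025 -0.0012] turn [0.0021 0.0044 0.0034] now tray [-80.8  93.5] 0.0119
```

View pics/side1.png

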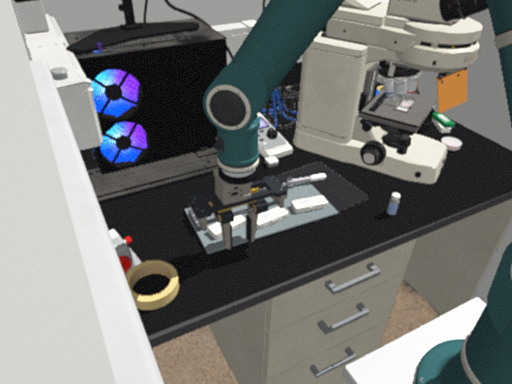

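View pics/scene1.png

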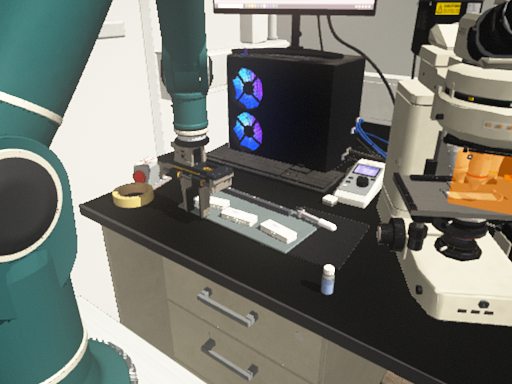

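The fingers stand in front of mailer A, at about (240,230) in the side view. I'll push it toward the rail now.

```bash
python3 -m handwheel '0.012 -0.003 0 0 0 0.003; 0.024 -0.003 0 0 0 0.003; 0.036 -0.003 0 0 0 0.003; 0.048 -0.003 0 0 0 0.003; 0.059 -0.003 0 0 0 0.003; 0.068 -0.003 0 0 0 0.003; 0.076 -0.003 0 0 0 0.003; 0.080 -0.003 0 0 0 0.003'; python3 mv.py 3 96 13
```

```text
time_s: 2.92
ee_pos: [0.5614, 0.1886, 0.015]
eef_rot: [[0.999, -0.046, 0.002], [-0.046, -0.999, 0.001], [0.002, -0.001, -1.0]]
wrist_force: [-0.3, 0.9, 1.0]
opening: 0.0397
shift [0.0005 0.0013 0.002 ] turn [-0.0006 -0.002  -0.0011] now tray [ 2.5 97.3] 0.015
```

```bash
python3 -m handwheel '0.001 0 0.002 0 0 0; 0.002 0 0.002 0 0 0; 0.003 0 0.002 0 0 0; 0.004 0 0.002 0 0 0; 0.005 0 0.002 0 0 0; 0.006 0 0.002 0 0 0; 0.006 0 0.002 0 0 0; 0.006 0 0.002 0 0 0'; python3 mv.py 3 96 13; python3 - <<'E'
from h import *
c=cap('side','side2.png')['pixels'][170:260,175:345]
cv2.imwrite('pics/side2z.png',cv2.resize(c,None,fx=4.5,fy=4.5,interpolation=2))
E
```

```text
time_s: 3.58
ee_pos: [0.5619, 0.1887, 0.0113]
eef_rot: [[0.999, -0.044, -0.007], [-0.044, -0.999, -0.002], [-0.007, 0.002, -1.0]]
wrist_force: [-9.4, -1.0, 6.5]
opening: 0.0404
shift [ 0.      0.0015 -0.0017] turn [0.0024 0.0067 0.0013] now tray [ 3.  97.5] 0.0113
```

View pics/side2z.png

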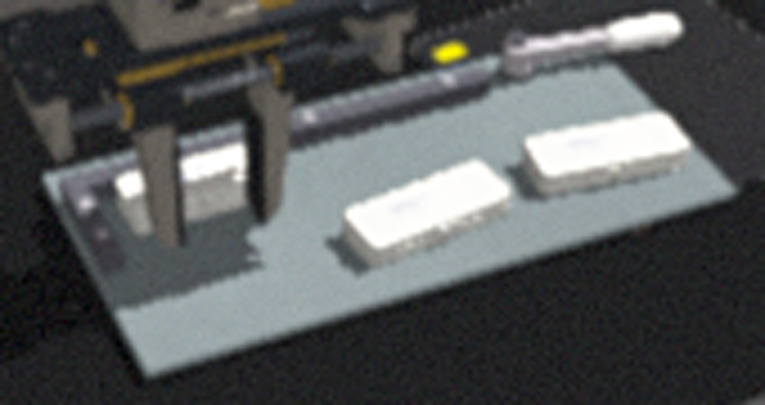

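Mailer A is flush, with the force rising at exactly x = 3. B is next.

```bash
python3 -m handwheel '-0.030 0 0 0 0 0; -0.060 0 0 0 0 0; -0.084 0.010 0 0 0 0; -0.084 0.040 0 0 0 0; -0.084 0.070 0 0 0 0; -0.084 0.099 0 0 0 0; -0.084 0.099 0 0 0 0; -0.070 0.099 0 0 0 0'; python3 mv.py 3 -3 13
```

```text
time_s: 4.3
ee_pos: [0.4892, 0.0908, 0.0115]
eef_rot: [[0.999, -0.047, -0.002], [-0.047, -0.999, -0.002], [-0.002, 0.002, -1.0]]
wrist_force: [-0.2, 0.4, -0.9]
opening: 0.0397
shift [ 0.0682 -0.0008 -0.0016] turn [ 0.0017  0.0024 -0.002 ] now tray [-65.2  -3.7] 0.0115
```

```bash
python3 -m handwheel '0.012 -0.001 0 0 0 0; 0.024 -0.001 0 0 0 0; 0.036 -0.001 0 0 0 0; 0.047 -0.001 0 0 0 0; 0.057 -0.001 0 0 0 0; 0.064 -0.001 0 0 0 0; 0.069 -0.001 0 0 0 0; 0.072 -0.001 0 0 0 0'; python3 mv.py 3 -3 13
```

```text
time_s: 4.97
ee_pos: [0.5576, 0.0912, 0.0109]
eef_rot: [[0.999, -0.044, -0.012], [-0.044, -0.999, -0.002], [-0.012, 0.003, -1.0]]
wrist_force: [-18.4, 1.3, 14.7]
opening: 0.0398
shift [-0.0001  0.0028 -0.0021] turn [0.0028 0.0121 0.0008] now tray [ 3.1 -0.2] 0.0109
```

```bash
python3 -m handwheel '-0.012 0 0 0 0 0; -0.012 0 -0.030 0 0 0; -0.005 0.030 -0.040 0 0 0; 0.017 0.060 -0.040 0 0 0; 0.017 0.070 -0.040 0 0 0; 0.017 0.070 -0.040 0 0 0; 0.017 0.070 -0.020 0 0 0; 0.017 0.070 -0.001 0 0 0' 0; python3 mv.py 24 -73 13; python3 - <<'E'
from h import *
c=cap('side','side3.png')['pixels'][170:260,175:345]
cv2.imwrite('pics/side3z.png',cv2.resize(c,None,fx=4.5,fy=4.5,interpolation=2))
E
```

```text
time_s: 5.63
ee_pos: [0.5775, 0.0214, 0.013]
eef_rot: [[0.999, -0.044, 0.002], [-0.044, -0.999, 0.001], [0.002, -0.001, -1.0]]
wrist_force: [0.4, -0.3, -0.4]
opening: 0.0001
shift [-0.0021  0.004  -0.0001] turn [-0.0011 -0.0018  0.0008] now tray [ 26.1 -69. ] 0.013
```

View pics/side3z.png

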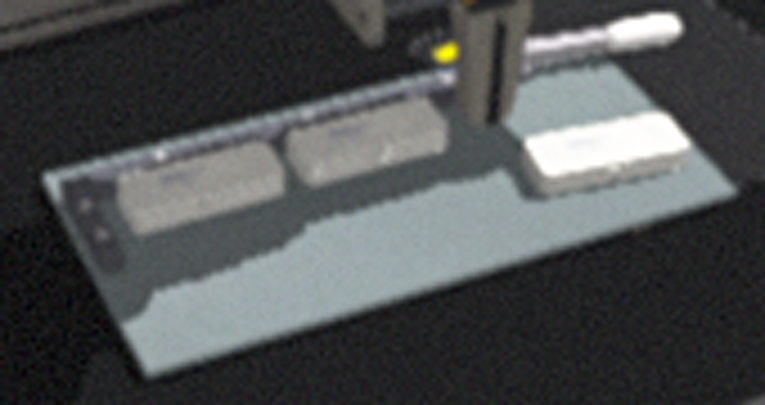

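A and B lie along the rail, and the closed fingers stand right of B at about (490,115) in the crop. I'll push the pair to the stop.

```bash
python3 -m handwheel '-0.001 -0.006 0 0 0 0; -0.001 -0.012 0 0 0 0; -0.001 -0.017 0 0 0 0; -0.001 -0.022 0 0 0 0; -0.001 -0.026 0 0 0 0; -0.001 -0.030 0 0 0 0; -0.001 -0.033 0 0 0 0; -0.001 -0.035 0 0 0 0'; python3 mv.py 24 -36 13
```

```text
time_s: 6.35
ee_pos: [0.5781, 0.0553, 0.0131]
eef_rot: [[0.999, -0.045, 0.001], [-0.045, -0.999, -0.0], [0.001, 0.0, -1.0]]
wrist_force: [0.0, -1.2, 1.6]
opening: 0.0006
shift [-0.0012  0.0009  0.0001] turn [ 0.0001 -0.0007  0.0003] now tray [ 25.2 -35.1] 0.0131
```

```bash
python3 -m handwheel '0 -0.001 0 0 0 0; 0 -0.002 0 0 0 0; 0 -0.003 0 0 0 0; 0 -0.004 0 0 0 0; 0 -0.005 0 0 0 0; 0 -0.006 0 0 0 0; 0 -0.007 0 0 0 0; 0 -0.007 0 0 0 0'; python3 mv.py 24 -36 13; python3 - <<'E'
from h import *
c=cap('side','side4.png')['pixels'][170:260,175:345]
cv2.imwrite('pics/side4z.png',cv2.resize(c,None,fx=4.5,fy=4.5,interpolation=2))
E
```

```text
time_s: 7.02
ee_pos: [0.578, 0.0601, 0.0128]
eef_rot: [[0.999, -0.046, -0.001], [-0.046, -0.999, -0.002], [-0.001, 0.003, -1.0]]
wrist_force: [0.0, -5.5, 3.2]
opening: 0.0004
shift [-0.0009  0.0057 -0.0002] turn [ 0.0025  0.0005 -0.0009] now tray [ 24.9 -30.3] 0.0128
```

View pics/side4z.png

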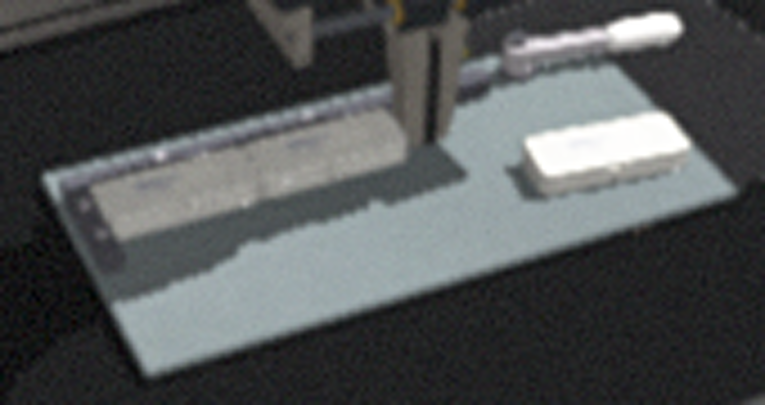

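```bash
python3 -m handwheel '0 0.012 0 0 0 0; -0.005 0.030 -0.030 0 0 0; -0.020 0.060 -0.040 0 0 0; -0.040 0.095 -0.040 0 0 0; -0.064 0.128 -0.040 0 0 0; -0.064 0.158 -0.040 0 0 0; -0.064 0.158 -0.020 0 0 0; -0.064 0.158 0 0 0 0'; python3 mv.py -39 -116 13; python3 - <<'E'
from h import *
c=cap('side','side5.png')['pixels'][160:250,205:375]
cv2.imwrite('pics/side5z.png',cv2.resize(c,None,fx=4.5,fy=4.5,interpolation=2))
E
```

```text
time_s: 7.73
ee_pos: [0.5076, -0.0961, 0.0133]
eef_rot: [[0.999, -0.05, 0.003], [-0.05, -0.999, -0.001], [0.003, 0.001, -1.0]]
wrist_force: [-0.7, -0.9, -0.4]
opening: 0.0005
shift [-0.001  -0.0735  0.0002] turn [ 0.0007 -0.0035 -0.0051] now tray [ -38.4 -189.5] 0.0133
```

View pics/side5z.png

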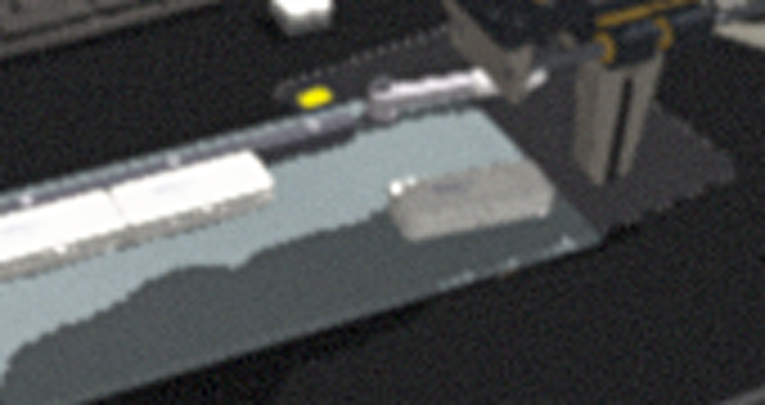

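Fingers are right of C's end, and A and B form a tight pair at the rail. Next is sliding C left.

```bash
python3 -m handwheel '0 -0.012 0 0 0 -0.005; 0 -0.023 0 0 0 -0.005; 0 -0.033 0 0 0 -0.005; 0 -0.043 0 0 0 -0.005; 0 -0.052 0 0 0 -0.005; 0 -0.060 0 0 0 -0.005; 0 -0.066 0 0 0 -0.005; 0 -0.070 0 0 0 -0.005'; python3 mv.py -39 -116 13; python3 - <<'E'
from h import *
c=cap('side','side6.png')['pixels'][160:250,205:375]
cv2.imwrite('pics/side6z.png',cv2.resize(c,None,fx=4.5,fy=4.5,interpolation=2))
E
```

```text
time_s: 8.45
ee_pos: [0.5105, -0.0219, 0.0131]
eef_rot: [[0.999, -0.039, 0.001], [-0.039, -0.999, -0.0], [0.001, 0.0, -1.0]]
wrist_force: [-0.3, -0.6, 0.8]
opening: 0.0007
shift [-0.0001  0.0007  0.0001] turn [ 0.     -0.0006  0.0065] now tray [ -38.9 -115.3] 0.0131
```

View pics/side6z.png

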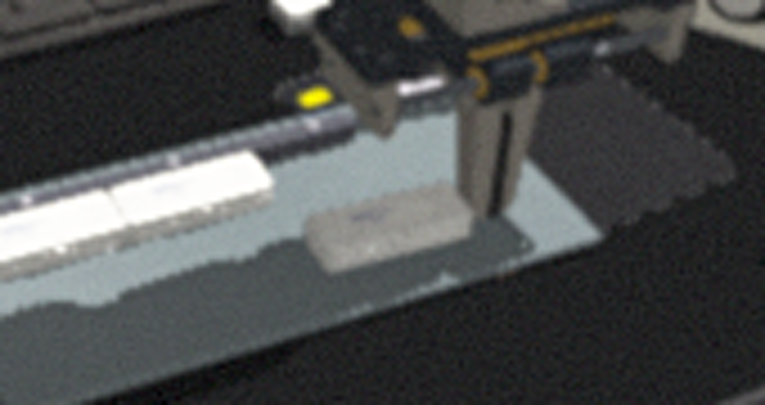

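```bash
python3 -m handwheel '0 0.010 0 0 0 0.006; -0.020 0.010 -0.020 0 0 0.006; -0.043 0 -0.040 0 0 0.006; -0.043 -0.025 -0.040 0 0 0.006; -0.043 -0.054 -0.040 0 0 0.006; -0.043 -0.054 -0.030 0 0 0.006; -0.043 -0.054 -0.010 0 0 0.006; -0.043 -0.054 0 0 0 0.006' 0.04; python3 mv.py 3 -65 13; python3 - <<'E'
from h import *
c=cap('scene','scene7.png')['pixels'][180:270,175:345]
cv2.imwrite('pics/scene7z.png',cv2.resize(c,None,fx=4.5,fy=4.5,interpolation=2))
E
```

```text
time_s: 9.17
ee_pos: [0.4688, 0.0315, 0.0114]
eef_rot: [[0.999, -0.047, -0.001], [-0.047, -0.999, -0.001], [-0.001, 0.001, -1.0]]
wrist_force: [0.4, -0.5, -0.7]
opening: 0.04
shift [ 0.0859  0.0011 -0.0017] turn [ 0.0007  0.0013 -0.0016] now tray [-82.9 -63.8] 0.0114
```

View pics/scene7z.png

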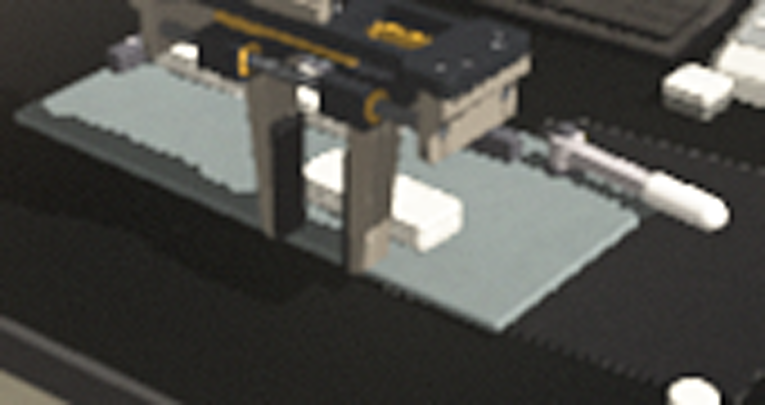

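Fingers are in front of C. I'll push it to the rail with a small drift right so it clears B.

```bash
python3 -m handwheel '0.014 0 0 0 0 0; 0.026 0.001 0 0 0 0; 0.038 0.003 0 0 0 0; 0.050 0.005 0 0 0 0; 0.061 0.007 0 0 0 0; 0.071 0.008 0 0 0 0; 0.079 0.008 0 0 0 0; 0.085 0.008 0 0 0 0'; python3 mv.py 3 -65 13; python3 - <<'E'
from h import *
c=cap('side','side8.png')['pixels'][160:250,205:375]
cv2.imwrite('pics/side8z.png',cv2.resize(c,None,fx=4.5,fy=4.5,interpolation=2))
E
```

```text
time_s: 9.88
ee_pos: [0.5543, 0.0199, 0.0126]
eef_rot: [[0.999, -0.047, -0.001], [-0.047, -0.999, -0.0], [-0.001, 0.0, -1.0]]
wrist_force: [-9.5, -0.1, 4.0]
opening: 0.0401
shift [-0.0001 -0.0065 -0.0004] turn [ 0.0003  0.0008 -0.002 ] now tray [  3.1 -71.5] 0.0126
```

View pics/side8z.png

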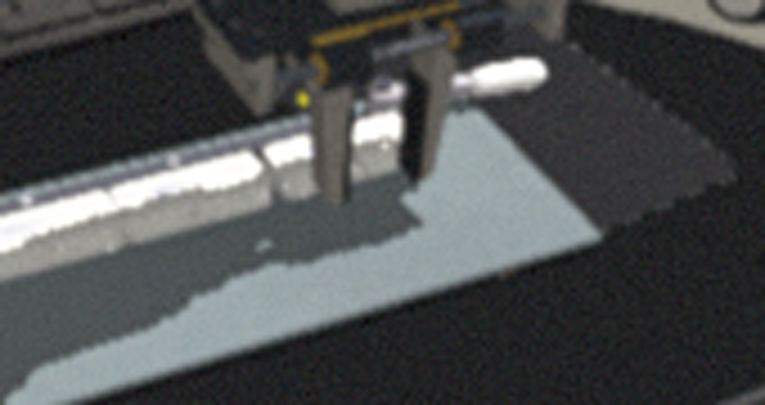

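C is flush too, with a gap to B of a few mm at about (265,165). Closing the row from the right end.

```bash
python3 -m handwheel '-0.012 0 0 0 0 0; -0.012 0.010 -0.030 0 0 0; 0 0.040 -0.040 0 0 0; 0.020 0.066 -0.040 0 0 0; 0.020 0.066 -0.040 0 0 0; 0.020 0.066 -0.030 0 0 0; 0.020 0.066 -0.012 0 0 0; 0.020 0.066 0 0 0 0' 0; python3 mv.py 24 -114 13;  python3 -m handwheel '0 -0.004 0 0 0 0; 0 -0.008 0 0 0 0; 0 -0.012 0 0 0 0; 0 -0.016 0 0 0 0; 0 -0.019 0 0 0 0; 0 -0.022 0 0 0 0; 0 -0.024 0 0 0 0; 0 -0.026 0 0 0 0'; python3 mv.py 24 -114 13
```

```text
time_s: 10.6
ee_pos: [0.5695, -0.045, 0.011]
eef_rot: [[0.999, -0.044, -0.002], [-0.044, -0.999, 0.001], [-0.002, -0.001, -1.0]]
wrist_force: [-0.9, 0.1, -0.3]
opening: 0.0002
shift [ 0.0029 -0.0216 -0.002 ] turn [-0.0006  0.0018  0.0005] now tray [  21.1 -135.6] 0.011
time_s: 11.27
ee_pos: [0.5721, -0.0236, 0.0133]
eef_rot: [[0.999, -0.047, -0.0], [-0.047, -0.999, -0.005], [-0.0, 0.005, -1.0]]
wrist_force: [-1.1, -11.5, 4.4]
opening: 0.0005
shift [ 0.0012 -0.0002  0.0003] turn [ 0.0047  0.0002 -0.0024] now tray [  22.8 -114.2] 0.0133
```

The row closed exactly where predicted (TCP y −114.2, 11 N). I'll lift off, move beyond the lever while staying high, and check the row.

```bash
python3 -m handwheel '0 0.012 0 0 0 0; 0 0.014 -0.025 0 0 0; 0 0.020 -0.055 0 0 0; 0.015 0.040 -0.055 0 0 0; 0.035 0.060 -0.055 0 0 0; 0.055 0.080 -0.055 0 0 0; 0.056 0.082 -0.055 0 0 0; 0.056 0.082 -0.055 0 0 0'; python3 mv.py 78 -190 12; cat > chk.py <<'E'
from mv import *; from seg import *
import sys
k=sys.argv[1]; th=int(sys.argv[2]) if len(sys.argv)>2 else 120
for n in ['scene','side']:
    c=cap(n,n+k+'.png'); W=cloud(c); img=c['pixels'].astype(int)
    q=np.stack([np.cos(YAW)*(W[...,0]-C[0])+np.sin(YAW)*(W[...,1]-C[1]),-np.sin(YAW)*(W[...,0]-C[0])+np.cos(YAW)*(W[...,1]-C[1])],-1)
    m=(img.min(-1)>th)&(W[...,2]>.0185)&(W[...,2]<.026)&(q[...,0]>.005)&(q[...,0]<.05)&(q[...,1]>-.104)&(q[...,1]<.155)
    P=q[m]*1000
    # front edge per y bin
    f=[np.percentile(P[(P[:,1]>y)&(P[:,1]<y+14),0],4) if ((P[:,1]>y)&(P[:,1]<y+14)).sum()>6 else np.nan for y in range(-102,150,14)]
    print(n,m.sum(),'y range',np.percentile(P[:,1],[.5,99.5]).round(1),'front x',np.round(f,1))
E
python3 chk.py 9; python3 - <<'E'
import cv2,numpy as np
a=cv2.imread('pics/side9.png')[165:255,175:345];b=cv2.imread('pics/scene9.png')[175:255,180:350]
cv2.imwrite('pics/z9.png',np.vstack([cv2.resize(a,(600,317),interpolation=2),cv2.resize(b,(600,282),interpolation=2)]))
E
```

```text
time_s: 11.93
ee_pos: [0.6247, -0.1067, 0.0675]
eef_rot: [[0.999, -0.049, 0.001], [-0.049, -0.999, -0.0], [0.001, -0.0, -1.0]]
wrist_force: [-0.7, 0.0, -0.3]
opening: 0.0003
shift [-0.0011 -0.0048  0.0555] turn [-0.     -0.0006 -0.0043] now tray [  79.1 -194.8] 0.0675
scene 576 y range [-103.3  144.6] front x [11.3 11.9 11.3 12.  11.6  9.9 11.2 11.7 12.  11.7 11.6 11.  10.9 11.5
 12.4 11.5 12.  11.4]
side 924 y range [-98.2 149.2] front x [14.  12.8 13.1 11.9 11.8 13.3 12.4 12.1 11.1 13.5 12.  13.5 12.7 11.9
 12.3 12.3 13.  11.8]
```

View pics/z9.png

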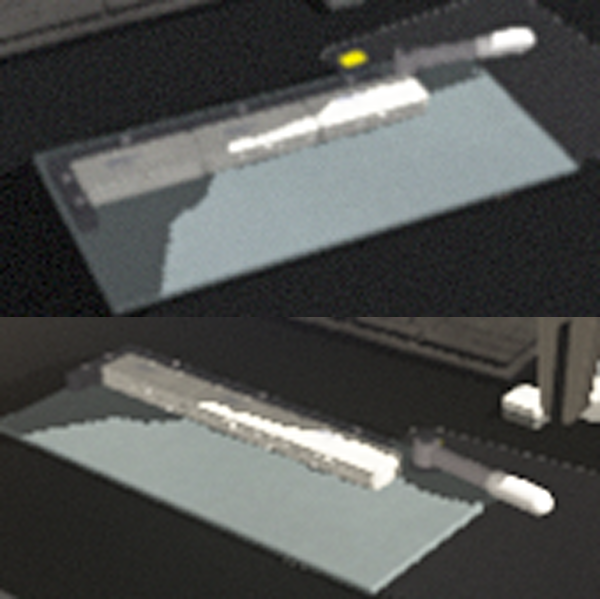

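The row is straight and closed: front edge at x ≈ 12–13 along its length, span about 248 mm against 252 nominal, no visible gaps. Now the gate.

```bash
python3 -m handwheel '0 -0.005 0.020 0 0 -0.004; 0 -0.005 0.040 0 0 -0.004; 0 -0.005 0.0555 0 0 -0.004; 0 -0.005 0.0555 0 0 -0.004; -0.008 -0.007 0.0555 0 0 -0.004; -0.016 -0.008 0.0555 0 0 -0.004; -0.024 -0.008 0.0555 0 0 -0.004; -0.032 -0.009 0.0555 0 0 -0.004'; python3 mv.py 23 -179 12; python3 - <<'E'
from h import *
c=cap('side','side10.png')['pixels'][150:240,225:395]
cv2.imwrite('pics/side10z.png',cv2.resize(c,None,fx=4.5,fy=4.5,interpolation=2))
E
```

```text
time_s: 12.7
ee_pos: [0.5925, -0.0939, 0.0135]
eef_rot: [[0.999, -0.041, 0.002], [-0.041, -0.999, -0.0], [0.002, 0.0, -1.0]]
wrist_force: [1.3, -0.0, -0.7]
opening: 0.0003
shift [-0.0233 -0.0046  0.0015] turn [ 0.0002 -0.002   0.0035] now tray [  46.3 -183.5] 0.0135
```

View pics/side10z.png

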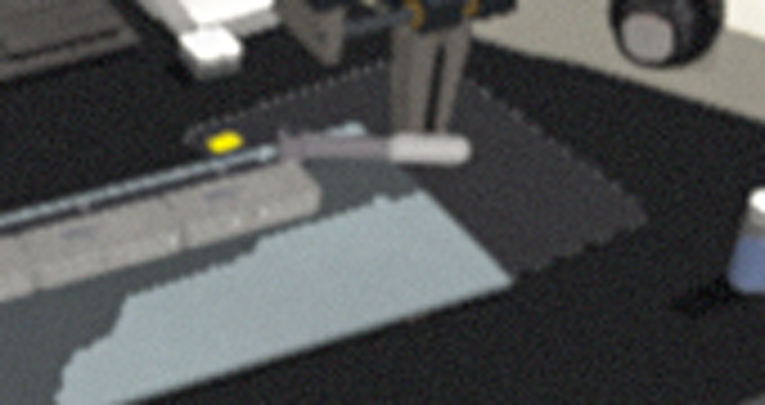

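The finger is behind the sleeve, at about (425,130) in the crop, and the lever is turning.

```bash
python3 -m handwheel '-0.008 0 0 0 0 0.003; -0.016 -0.002 0 0 0 0.003; -0.024 -0.005 0 0 0 0.003; -0.032 -0.011 0 0 0 0.003; -0.040 -0.018 0 0 0 0.003; -0.0475 -0.025 0 0 0 0.003; -0.053 -0.033 0 0 0 0.003; -0.057 -0.041 0 0 0 0.003'; python3 mv.py -16 -127 12
```

```text
time_s: 13.42
ee_pos: [0.5365, -0.0497, 0.0122]
eef_rot: [[0.999, -0.044, -0.001], [-0.044, -0.999, -0.0], [-0.001, 0.0, -1.0]]
wrist_force: [1.1, -0.0, 0.1]
opening: 0.0007
shift [-0.0043 -0.0149  0.0002] turn [0.     0.0007 0.0007] now tray [ -11.7 -141.9] 0.0122
```

```bash
python3 -m handwheel '-0.002 -0.004 0 0 0 0; -0.003 -0.008 0 0 0 0; -0.004 -0.011 0 0 0 0; -0.004 -0.013 0 0 0 0; -0.004 -0.015 0 0 0 0; -0.004 -0.017 0 0 0 0; -0.004 -0.019 0 0 0 0; -0.004 -0.021 0 0 0 0'; python3 mv.py -16 -127 12; python3 - <<'E'
from h import *
c=cap('side','side11.png')['pixels'][160:250,225:395]
cv2.imwrite('pics/side11z.png',cv2.resize(c,None,fx=4.5,fy=4.5,interpolation=2))
E
```

```text
time_s: 14.08
ee_pos: [0.5339, -0.0365, 0.0122]
eef_rot: [[0.999, -0.049, -0.002], [-0.049, -0.999, -0.008], [-0.002, 0.008, -1.0]]
wrist_force: [-0.9, -17.3, 4.3]
opening: 0.0006
shift [-0.0012 -0.0018  0.0002] turn [ 0.008   0.0021 -0.0041] now tray [ -14.9 -128.8] 0.0122
```

View pics/side11z.png

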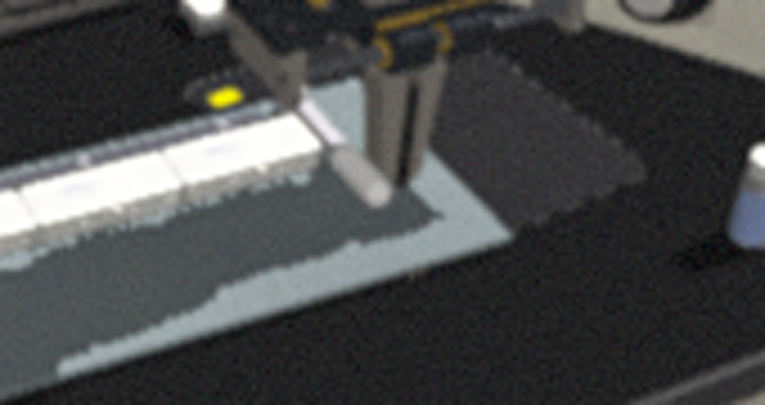

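The lever is on its end stop (y −128.8, 17 N). I'll back off straight, lift and check.

```bash
python3 -m handwheel '0 0.010 0 0 0 0; 0 0.022 0 0 0 0; 0 0.034 0 0 0 0; 0 0.040 -0.030 0 0 0; 0 0.040 -0.070 0 0 0; -0.030 0.050 -0.105 0 0 0; -0.060 0.060 -0.140 0 0 0; -0.090 0.070 -0.170 0 0 0'; python3 chk.py 12;  python3 - <<'E'
import cv2,numpy as np
a=cv2.imread('pics/side12.png')[130:310,120:420];b=cv2.imread('pics/scene12.png')[165:305,105:385]
cv2.imwrite('pics/z12.png',np.vstack([cv2.resize(a,(500,300),interpolation=2),cv2.resize(b,(560,280),interpolation=2)[:,:500]]))
E
```

```text
time_s: 14.8
ee_pos: [0.4495, -0.0932, 0.1744]
eef_rot: [[0.999, -0.044, 0.0], [-0.044, -0.999, 0.001], [0.0, -0.001, -1.0]]
wrist_force: [-0.6, -1.7, 0.4]
opening: 0.0005
scene 755 y range [-102.4  152.9] front x [12.  12.1 10.9 12.1 11.3 12.6 11.9  9.2 10.5 12.4 11.2 12.3 11.3 11.1
 11.4 12.1 10.7 13.1]
side 1110 y range [-102.9  152.6] front x [13.4 13.1 13.  12.3 12.7 12.1 10.9 11.3 12.9 11.8 12.1 12.2 13.  12.7
 11.8 11.5 11.8 13.1]
```

View pics/z12.png

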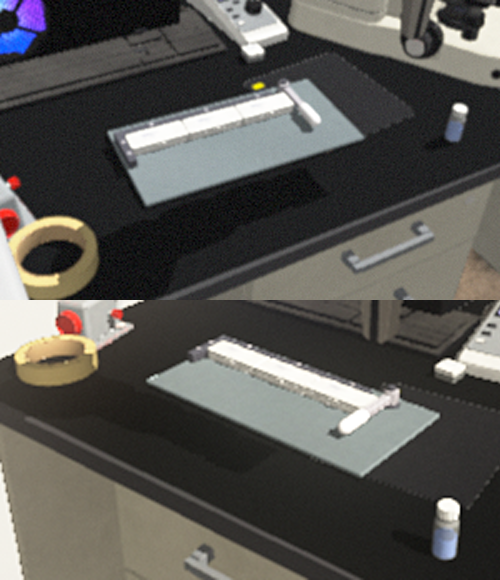

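Row straight, lever across its right end, bystanders in place. One last measurement of the lever angle and the bystanders before handing in.

```bash
python3 - <<'E'
from fit import *; from mv import *
for n in ['scene','side']:
    c=np.load(f'pics/{n}12.npz'); W=cloud(c); img=c['pixels'].astype(int)
    q=np.stack([np.cos(YAW)*(W[...,0]-C[0])+np.sin(YAW)*(W[...,1]-C[1]),-np.sin(YAW)*(W[...,0]-C[0])+np.cos(YAW)*(W[...,1]-C[1])],-1)
    m=(img.min(-1)>90)&(W[...,2]>.02)&(W[...,2]<.032)&(q[...,0]>-.045)&(q[...,0]<.008)&(q[...,1]>-.14)&(q[...,1]<-.08)
    P=q[m]; k=np.polyfit(P[:,0],P[:,1],1); print(n,m.sum(),'lever slope',k[0].round(3),'y@grip',np.polyval(k,-.016).round(4))
    b=np.load(f'pics/{n}0.npz'); 
    d=np.abs(b['pixels'].astype(int)-img).max(-1)
    for nm,X in [('vial',(.417,-.189,.03)),('box',(.7525,-.048,.01))]:
        u,v=map(int,proj(c,X)); print(nm,'px diff median',np.median(d[v-8:v+8,u-7:u+7]))
E
```

```text
scene 93 lever slope -0.028 y@grip -0.1136
vial px diff median 2.0
box px diff median 1.0
side 82 lever slope 0.013 y@grip -0.1037
vial px diff median 4.0
box px diff median 3.0
```

```bash
python3 -m handwheel '0 0 0 0 0 0; 0 0 0 0 0 0; 0 0 0 0 0 0; 0 0 0 0 0 0; 0 0 0 0 0 0; 0 0 0 0 0 0; 0 0 0 0 0 0; 0 0 0 0 0 0'; python3 -c "
from bench import close_job; print(close_job())"
```

```text
time_s: 15.57
ee_pos: [0.4502, -0.0928, 0.1729]
eef_rot: [[0.999, -0.044, -0.001], [-0.044, -0.999, 0.0], [-0.001, -0.0, -1.0]]
wrist_force: [-0.4, -0.2, -0.3]
opening: 0.0005
the job is handed in; nothing more can be done
None
```

The three mailers are in a closed row in the corner and the gate lever is at its end stop. I handed the job in at about 15.6 s of the 67 s allowed; it reports no verdict.

I pushed each mailer flush to the rail with both fingers, then closed the row against the end stop from the right with the fingers shut. After that I swept the lever closed, backed off and lifted the arm clear.

Last checks:
- **Flush to the rail:** all three pushes stopped at the expected flush position, with 9–18 N on the wrist. In the final images the row's front edge lies at tray x ≈ 11–13 mm along its whole length, apart from one or two noisy readings near 9–10 mm; the target is 13 mm.
- **Row closed:** the final end push stopped at tray y = −114.2 mm, against a predicted −114.3 mm. The images show no gaps, and the row spans about 255 mm against 252 mm nominal, within camera accuracy.
- **Gate:** the lever stopped against its end stop at 17 N. The two cameras disagree on its angle, reading −0.03 and +0.01 rad from exactly closed, and by 10 mm on its position. Their averages match the closed pose.
- **Bystanders:** the images show no change at the vial or the small box. I only checked the tape roll by eye; it looks unmoved.

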